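Unstack the pile into the fitted foam trays

ROBOT

A 6-joint arm with a two-finger parallel gripper is mounted at the origin on a cart in front of the work surface, level with it; the furniture and walls round the work are solid. World frame = base frame: x ahead of the robot, y to its left, z up, the work surface at z = 0. Lengths are in m, angles in degrees, forces in N, time in s.
With the tool pointing down it reaches from about 0.35 to 0.85 m from the base axis. Payload 8.1 kg.
Tool frame: the origin (TCP) lies at the centre of the arm's flange, where the gripper is bolted on; the fingertips stand 186 mm ahead of it and the grasp point (between the pads) lies 167 mm ahead of it; z points along the fingers, y is the line along which they close (so a half turn about z gives the same grasp; the last joint's range is limited). The gripper opens to 93 mm and grips with 3 to 60 N. Pads are 15 mm wide; open, the fingers measure 128 mm over their backs; the gripper's body (75 mm by 188 mm) begins 65 mm behind the grasp point.
Start: joints at [59.164, 7.471, 85.268, -0, 87.261, -4.893], TCP at [0.262, 0.54, 0.405] pointing down, gripper open.
Joint ranges: [-169.43, 169.43], [-51.17, 129.36], [1.28, 143.12], [-76.62, 256.62], [0, 156.53], [-152.29, 152.29]. Speed limits (degrees/s): [136.94, 136.94, 159.86, 180, 180, 180].

INTERFACE

Orientations are given as [roll, pitch, yaw] about the fixed x, y, z axes, in that order (R = Rz(yaw) Ry(pitch) Rx(roll)).
In Python, from bench import ctrl gives the robot as it stands. The module is installed in compiled form; this text tells all that it offers.
- The arm moves only by the tool step_arm, never from a script. Its argument "commands" is text: rows parted by semicolons, each of 7 numbers parted by spaces: the shift along the tool's x, y, z in m, then the turn, a rotation vector about the tool's x, y, z in rad, then the closure, from 0 (fully open) to 1 (shut). In form: x y z wx wy wz fingers; .... A call has exactly 10 rows; each row shifts and turns the commanded pose from where the row before left it, along the tool's axes as they then stand; what a row does not reach is not made up. A row lasts 1/8 s, in which the tool goes at most 62.5 mm and 10.7 degrees, less where a joint would pass 70% of its speed; a pose out of reach is approached as far as the arm can. A call is refused whole if a number of a shift passes 0.0625 or a number of a turn 0.188, either way. A call with a gripper value outside its range is refused whole. The fingers move at their own pace and stop on an object; "newtons" is the grip in N (left out, the last holds). Time passes only in rows, so rows that do not move let the fingers close, or fill a call up. It gives the time, the measured TCP pose, the force, the opening and the grip force at its end, in the units of the state.
- ctrl.state(): the state, without advancing time (a new reading comes with each control period).
- ctrl.capture(name): name is "side" or "top"; returns a dict with "pixels" (480x640x3 uint8, blue, green, red), "camera_matrix" (3x3 intrinsics, pixels), "R" (3x3) and "t" (3): a world point X has camera coordinates R X + t. Camera axes: x right, y down, z forward; pixel columns grow to the right and rows downward; lengths in m; the calibration is good to about 2 mm. A picture is of the moment at which its call begins. There is no depth.
- ctrl.hand_in(): hands the job in; it is judged then, once.
The state is a dict: "clock": time; "joints": joint angles; "joint_vel": joint speeds; "effort": joint torques, N m; "position": TCP position; "tool_rot": TCP orientation; "force": force on the tool from outside, world axes, zero at the start; "torque": the same for the moment, N m; "finger_gap": finger opening in m; "finger_force": force on a finger pad.
Only numpy, scipy, OpenCV 4.12 (cv2) and the standard library are available. Lean on these libraries where they do the work, as an engineer would, in place of code of your own. Each camera call takes 0.05 s, during which the arm holds its last target. There are 200 camera calls.

TASK

The solder spool, the brown wood block, the pale wood strip and the sanding block have been piled up on the bench. Take the pile apart from the top down, one thing at a time, and set each thing flat into the recess of the foam tray cut to its outline: spool in the round blue-floored tray, brown block in the green one, pale strip in the long narrow yellow one, sanding block in the wide red one. Set things down rather than dropping or knocking them off, and leave the wax tin and the tape measure where they are.

Things in the scene. Friction and masses are not known exactly. Their poses are not given: they have to be found in the camera images.
- spool: wire spool with blue flanges, 52 mm diameter, 38 mm high, standing upright on top of the pile; about 0.22 kg. Origin: centre of its underside, z up. At the start its underside is at height 70 mm, on the brown block.
- brown_block: brown wooden block with darker grain stripes, clearly darker than the pale strip, 45 (x) x 85 (y) x 18 (z) mm, third layer of the pile, its long axis crossing the pale strip's. Origin: centre of its underside. At the start its underside is at height 52 mm, on the pale strip.
- pale_strip: pale pine strip 35 (x) x 130 (y) x 22 (z) mm, second layer of the pile, lying across the sanding block with both ends overhanging. Origin: centre of its underside. At the start its underside is at height 30 mm, on the sanding block.
- sanding_block: orange-brown cork sanding block 62 (x) x 111 (y) x 31 (z) mm, bottom of the pile, lying on the bench. Origin: centre of its underside.
- blue_tray: round dark foam tray with a blue floor, fixed to the bench, 96 mm outside diameter, round recess 70 mm diameter for the spool. Its rim is 8 mm high and its recess floor 3 mm above the bench (5 mm deep). Origin: centre of its underside.
- green_tray: rectangular dark foam tray with a green floor, fixed to the bench, 89 (x) x 129 (y) mm outside, recess 63 (x) x 103 (y) mm for the brown block. Its rim is 8 mm high and its recess floor 3 mm above the bench. Origin: centre of its underside, y along the recess.
- yellow_tray: long narrow dark foam tray with a yellow floor, fixed to the bench, 79 (x) x 174 (y) mm outside, recess 53 (x) x 148 (y) mm for the pale strip. Its rim is 8 mm high and its recess floor 3 mm above the bench. Origin: centre of its underside, y along the recess.
- red_tray: wide rectangular dark foam tray with a red floor, fixed to the bench, 106 (x) x 155 (y) mm outside, recess 80 (x) x 129 (y) mm for the sanding block. Its rim is 8 mm high and its recess floor 3 mm above the bench. Origin: centre of its underside, y along the recess.
- wax_tin: bystander: round green tin, 68 mm diameter, 24 mm high, loose, beyond the pile. Origin: centre of its underside.
- tape_measure: bystander: yellow tape measure, 31 x 59 x 48 mm, standing loose beyond the pile. Origin: centre of its underside.
There are look-alikes about, which are no part of the job. What is shaped like the sanding_block but purple is not meant.

How it is judged (in metres and radians):
On the way, in this order (a step that is already met when the one before it is completed fails the run):
1. The spool lies released in its tray (horizontal distance between spool and blue_tray below 0.014 m and z of spool in the frame of blue_tray below 0.006 m and angle between spool's own z axis and vertical below 0.06 rad and linear speed of spool below 0.03 m/s and contact force between spool and the fingers below 0.1 N), for 0.2 s.
2. The brown block lies released in its tray (horizontal distance between brown_block and green_tray below 0.014 m and z of brown_block in the frame of green_tray below 0.006 m and angle between brown_block's own z axis and vertical below 0.06 rad and linear speed of brown_block below 0.03 m/s and contact force between brown_block and the fingers below 0.1 N and angle between the y axis of brown_block and the y axis of green_tray, either way round below 0.4 rad), for 0.2 s.
3. The pale strip lies released in its tray (horizontal distance between pale_strip and yellow_tray below 0.014 m and z of pale_strip in the frame of yellow_tray below 0.006 m and angle between pale_strip's own z axis and vertical below 0.06 rad and linear speed of pale_strip below 0.03 m/s and contact force between pale_strip and the fingers below 0.1 N and angle between the y axis of pale_strip and the y axis of yellow_tray, either way round below 0.4 rad), for 0.2 s.
4. The sanding block lies released in its tray (horizontal distance between sanding_block and red_tray below 0.014 m and z of sanding_block in the frame of red_tray below 0.006 m and angle between sanding_block's own z axis and vertical below 0.06 rad and linear speed of sanding_block below 0.03 m/s and contact force between sanding_block and the fingers below 0.1 N and angle between the y axis of sanding_block and the y axis of red_tray, either way round below 0.4 rad), for 0.2 s.
At the end, for the whole second after the job is handed in: Each of the four things lies flat (within 0.06 rad) on the floor of its own tray's recess (its underside less than 6 mm above the bench), its centre within 14 mm of the tray's centre, long things along the recess (within 0.4 rad), released and at rest (all of step 1 and all of step 2 and all of step 3 and all of step 4); the robot touches nothing.
It fails at once if one of the four things is dropped or knocked so that it falls freely (faster than 0.7 m/s while out of the fingers) ((linear speed of spool above 0.7 m/s and contact force between spool and the fingers below 0.05 N) or (linear speed of brown_block above 0.7 m/s and contact force between brown_block and the fingers below 0.05 N) or (linear speed of pale_strip above 0.7 m/s and contact force between pale_strip and the fingers below 0.05 N) or (linear speed of sanding_block above 0.7 m/s and contact force between sanding_block and the fingers below 0.05 N)).
It fails at once if the wax tin or the tape measure is pushed more than 20 mm from its place (distance of any of wax_tin, tape_measure from where it was at the start of the episode above 0.02 m).
It also fails if it takes over 99 s, if anything falls off the work surface, if the arm or the gripper's body presses on something with over 40 N, if the wrist force passes 120 N, or if a joint passes its speed limit or range.

## Working session

There is one attempt and no reset: what is moved stays moved. The work goes in short steps, Python scripts to look and compute and a tool call to move; the robot and the scene stay as the last step left them, time stands still between calls to the robot, and variables do not carry over. Pictures are saved under pics/ and viewed, at most 14 in all, crops included, and the job is handed in when it is done.

Besides the shell and the picture viewer there is one more tool, called after "Emit:" as name(argument=value, ...) on one line, values as JSON. step_arm: Moves the arm, as the interface text tells. Its arguments: {"type":"object","properties":{"commands":{"type":"string"},"newtons":{"type":"number"}},"required":["commands"]}

```bash
mkdir -p pics
python3 - <<'E'
from bench import ctrl
import cv2,numpy as np
for n in("top","side"):
    c=ctrl.capture(n); cv2.imwrite(f"pics/{n}0.png",c["pixels"]); np.savez(f"{n}.npz",**c)
    print(n,c["camera_matrix"].round(1).tolist(),(-c["R"].T@c["t"]).round(3),c["R"].round(3).tolist())
print(ctrl.state())
E
```

```text
top [[601.6, 0.0, 322.2], [0.0, 601.6, 242.2], [0.0, 0.0, 1.0]] [0.435 0.043 1.307] [[-0.014, -1.0, -0.022], [-0.989, 0.017, -0.146], [0.146, 0.019, -0.989]]
side [[545.8, 0.0, 310.0], [0.0, 545.8, 235.1], [0.0, 0.0, 1.0]] [ 0.134 -0.87   0.576] [[0.885, -0.466, -0.025], [-0.224, -0.378, -0.898], [0.409, 0.8, -0.439]]
{'clock': 0.1, 'joints': array([ 5.91632372e+01,  7.51304853e+00,  8.53209869e+01, -1.38067028e-03,
        8.72603879e+01, -4.89284955e+00]), 'joint_vel': array([ 0.06661881, -0.09845743, -0.25908202, -0.06262534, -0.05184959,
       -0.07472703]), 'effort': array([ 1.43626978e-03, -5.61345077e+01, -4.93094766e+01,  7.69972382e-02,
        2.93808512e-02, -6.16177999e-05]), 'position': array([0.26237977, 0.5393799 , 0.40378812]), 'tool_rot': array([-1.79905803e+02, -6.67964461e-03,  1.54056148e+02]), 'force': array([ 1.28772157,  0.60403479, -0.40464365]), 'torque': array([-0.00277262,  0.01318142, -0.00790206]), 'finger_force': 0.0, 'finger_gap': 0.09278742874912269}
```

View pics/top0.png

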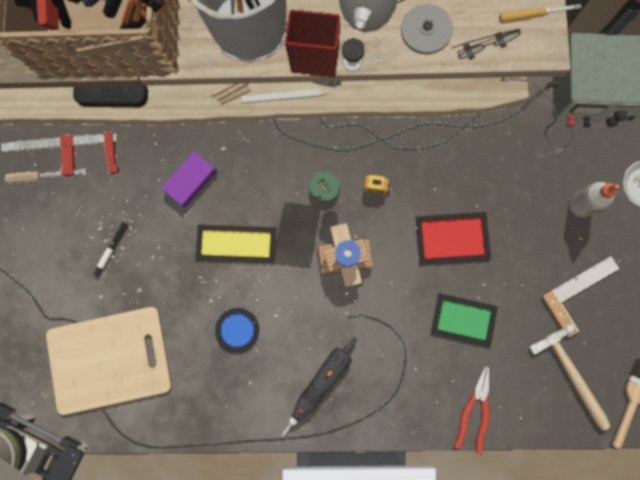

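View pics/side0.png

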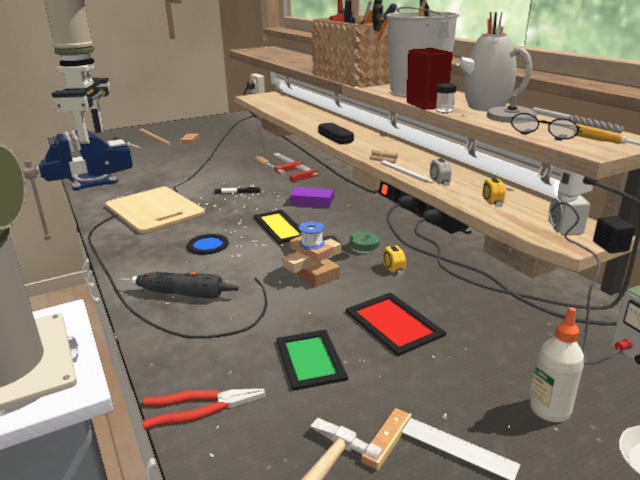

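```bash
cat > h.py <<'E'
import cv2,numpy as np
from bench import ctrl
def bp(c,uv,z):
    uv=np.atleast_2d(np.asarray(uv,float)); K=c["camera_matrix"];R=c["R"];t=c["t"]
    d=np.c_[uv,np.ones(len(uv))]@np.linalg.inv(K).T@R
    o=-R.T@t
    return (o+d*((z-o[2])/d[:,2])[:,None])[:,:2]
def proj(c,X):
    p=np.atleast_2d(X)@c["R"].T+c["t"]; p=p@c["camera_matrix"].T; return p[:,:2]/p[:,2:]
def rect(P):
    (x,y),(w,h),a=cv2.minAreaRect((P*1000).astype(np.float32))
    if w>h:w,h,a=h,w,a+90   # a: direction of w (short); long dir = a+90
    return round(x,1),round(y,1),round(w,1),round(h,1),round((a+90)%180,1)
def blob(c,lo,hi,box,z):
    hsv=cv2.cvtColor(c["pixels"],cv2.COLOR_BGR2HSV); m=cv2.inRange(hsv,lo,hi)
    k=np.zeros_like(m); x0,y0,x1,y1=box; k[y0:y1,x0:x1]=m[y0:y1,x0:x1]
    cs,_=cv2.findContours(k,cv2.RETR_EXTERNAL,cv2.CHAIN_APPROX_NONE)
    g=max(cs,key=cv2.contourArea)[:,0,:]
    return g,rect(bp(c,g,z))
E
python3 - <<'E'
from h import *
c=dict(np.load("top.npz")); s=dict(np.load("side.npz"))
for n,lo,hi,b,bs in[("blue",(95,120,60),(130,255,255),(210,300,270,360),(180,230,235,255)),("green",(45,100,60),(85,255,255),(425,290,505,350),(270,325,350,390)),("yellow",(20,100,100),(35,255,255),(190,220,280,270),(250,205,305,245)),("red",(0,170,100),(8,255,255),(410,205,500,270),(340,290,450,355)),
 ("spooltop",(95,120,60),(130,255,255),(320,225,380,275),(295,218,330,255)),("tin",(35,40,30),(90,255,255),(300,165,345,205),(340,225,390,255))]:
    z=.108 if n=="spooltop" else .024 if n=="tin" else .003
    print(n,blob(c,lo,hi,b,z)[1],blob(s,lo,hi,bs,z)[1])
a=cv2.resize(c["pixels"][205:305,300:400],(600,600),interpolation=cv2.INTER_CUBIC)
cv2.imwrite("pics/ct.png",a)
b=cv2.resize(s["pixels"][215:290,270:370],(800,600),interpolation=cv2.INTER_CUBIC);cv2.imwrite("pics/cs.png",b)
E
```

```text
blue (440.6, 255.3, 70.5, 71.3, 90.2) (440.7, 260.4, 62.3, 68.9, 149.3)
green (454.5, -232.9, 64.8, 105.5, 76.9) (454.7, -228.8, 63.8, 101.9, 76.4)
yellow (627.9, 259.1, 57.4, 153.6, 86.8) (628.3, 264.2, 52.9, 147.0, 86.6)
red (632.7, -217.4, 79.0, 127.7, 92.9) (632.9, -212.9, 77.1, 126.9, 92.8)Traceback (most recent call last):
  File "<stdin>", line 6, in <module>
  File "h.py", line 18, in blob
    g=max(cs,key=cv2.contourArea)[:,0,:]
      ~~~^^^^^^^^^^^^^^^^^^^^^^^^
ValueError: max() iterable argument is empty
```

Run:
```python
from h import *
c=dict(np.load("top.npz")); s=dict(np.load("side.npz"))
for cc,b in((c,(325,228,375,275)),(s,(295,218,330,255))):
    try:print(blob(cc,(95,70,60),(130,255,255),b,.108)[1])
    except Exception as e: print(e)
a=cv2.resize(c["pixels"][205:305,300:400],(600,600),interpolation=cv2.INTER_CUBIC)
cv2.imwrite("pics/ct.png",a)
b=cv2.resize(s["pixels"][215:290,270:370],(800,600),interpolation=cv2.INTER_CUBIC);cv2.imwrite("pics/cs.png",b)
```

```text
(588.1, 15.7, 46.2, 50.6, 179.0)
(587.9, 14.9, 52.5, 53.7, 100.4)
```

View pics/ct.png

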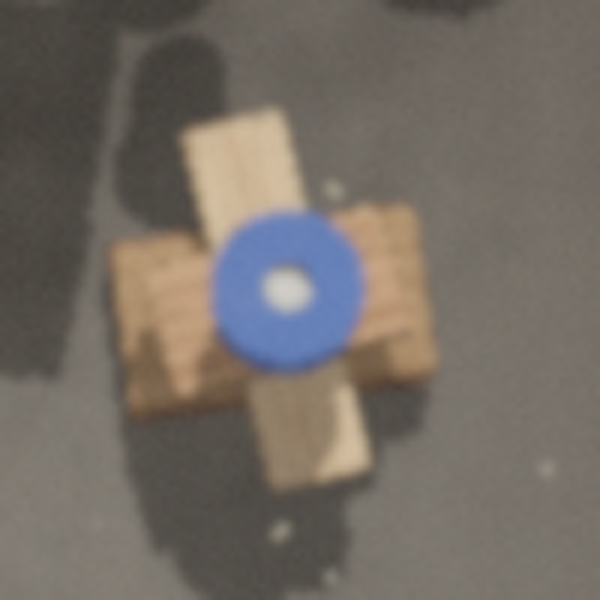

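View pics/cs.png

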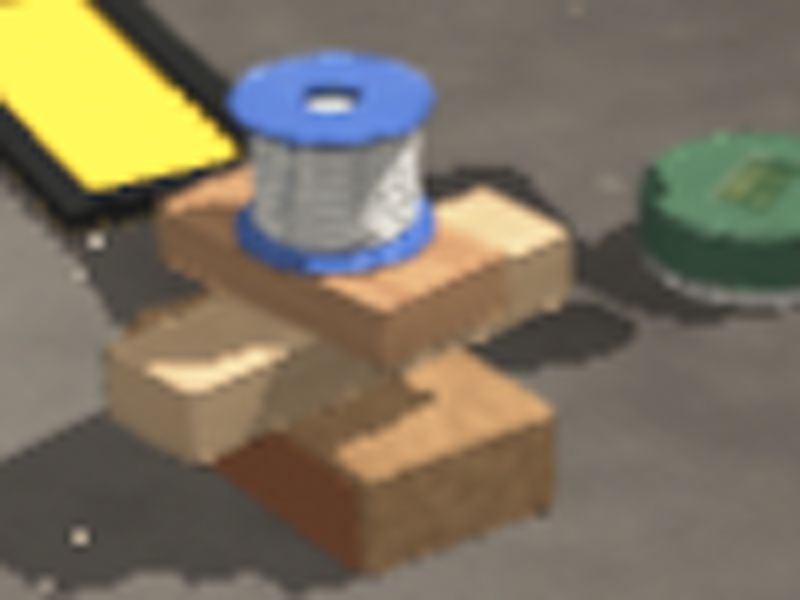

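Candidates: the pile at top (346,255) and side (311,255). The purple block at top (190,180) is the look-alike and gets ignored. The pale cutting board at (108,360), the wooden square handle at (562,312) and the shelf tape at side (494,190) aren't wanted either. The crops confirm the pile order: blue spool, then brown block, pale strip and orange-brown sanding block.

```bash
cat >> h.py <<'E'
def go(x,y,z,yaw=None):
    st=ctrl.state(); p=st["position"]; Y=st["tool_rot"][2]; a=np.radians(Y)
    d=np.array([x,y,z])-p
    t=[d@[np.cos(a),np.sin(a),0],d@[np.sin(a),-np.cos(a),0],-d[2]]
    dy=0 if yaw is None else (yaw-Y+180)%360-180
    print("pos",p.round(4),"rot",st["tool_rot"].round(2),"tool shift",np.round(t,4),"wz",round(-np.radians(dy),4))
    if yaw is not None:
        b=np.radians(yaw); print("  after turn:",np.round([d@[np.cos(b),np.sin(b),0],d@[np.sin(b),-np.cos(b),0],-d[2]],4))
E
python3 - <<'E'
from h import *
c=dict(np.load("top.npz"))
f=lambda l:np.array(l)/6+[300-.42,205-.42]
for n,l,z in(("strip",[(183,130),(283,107),(370,470),(275,490)],.052),("sand",[(110,243),(418,203),(438,375),(128,418)],.031)):
    print(n,rect(bp(c,f(l),z)))
print(bp(c,f([(150,268),(405,210),(415,325),(180,390)]),.07).round(4).tolist())
go(.588,.0155,.34,100)
E
```

```text
strip (593.4, 18.6, 36.2, 131.6, 12.1)
sand (592.0, 19.1, 63.0, 112.5, 96.5)
[[0.6025, 0.0622], [0.6213, -0.0264], [0.5812, -0.0288], [0.56, 0.0525]]
pos [0.2624 0.5394 0.4038] rot [-1.7991e+02 -1.0000e-02  1.5406e+02] tool shift [-0.522  -0.3286  0.0638] wz 0.9435
  after turn: [-0.5725  0.2297  0.0638]
```

Emit:
step_arm(commands="-.037 -.0235 0 0 0 0 0;-.037 -.0235 0 0 0 0 0;-.037 -.0235 0 0 0 0 0;-.037 -.0235 0 0 0 0 0;-.037 -.0235 0 0 0 0 0;-.037 -.0235 0 0 0 0 0;-.037 -.0235 0 0 0 0 0;-.037 -.0235 0 0 0 0 0;-.037 -.0235 0 0 0 0 0;-.037 -.0235 0 0 0 0 0", newtons=15)

```text
clock: 1.35
position: [0.4928, 0.165, 0.4043]
tool_rot: [-180.0, -0.0, 154.1]
force: [0.5, 0.5, -0.9]
finger_gap: 0.0927
finger_force: 0.0
```

Emit:
step_arm(commands="-.038 -.0235 0 0 0 0 0;-.038 -.0235 0 0 0 0 0;-.038 -.0235 0 0 0 0 0;-.038 -.0231 0 0 0 0 0;0 0 0.01 0 0 0.157 0;0 0 .01 0 0 .157 0;0 0 .01 0 0 .157 0;0 0 .01 0 0 .157 0;0 0 .01 0 0 .157 0;0 0 .01 0 0 .158 0")

```text
clock: 2.6
position: [0.5879, 0.0157, 0.3438]
tool_rot: [-179.9, -0.0, 99.7]
force: [0.6, -1.0, 0.4]
finger_gap: 0.0928
finger_force: 0.0
```

```bash
python3 -c "
from h import *
go(.588,.0155,.266,100)"
```

```text
pos [0.5879 0.0157 0.3438] rot [-1.7994e+02 -1.0000e-02  9.9730e+01] tool shift [-0.0002  0.0001  0.0778] wz -0.0047
  after turn: [-0.0002  0.0001  0.0778]
```

Emit:
step_arm(commands="0 0 .02 0 0 0 0;0 0 .02 0 0 0 0;0 0 .02 0 0 0 0;0 0 .012 0 0 0 0;0 0 .006 0 0 0 0;0 0 0 0 0 0 .3;0 0 0 0 0 0 .4;0 0 0 0 0 0 1;0 0 0 0 0 0 1;0 0 0 0 0 0 1")

```text
clock: 3.85
position: [0.5884, 0.0157, 0.2672]
tool_rot: [179.9, 0.0, 100.0]
force: [-0.3, -1.2, -1.5]
finger_gap: 0.0508
finger_force: 15.0
```

```bash
python3 -c "
from h import *
go(.4405,.255,.33)
s=ctrl.state();print(s['finger_gap'],s['finger_force'],s['force'])"
```

```text
pos [0.5884 0.0157 0.2672] rot [1.7994e+02 1.0000e-02 1.0003e+02] tool shift [ 0.2614 -0.1039 -0.0628] wz -0.0
0.05076886316056488 14.96715153486548 [-0.29180123 -1.15121189 -1.4654106 ]
```

Emit:
step_arm(commands="0 0 -.01 0 0 0 1;0 0 -.025 0 0 0 1;0 0 -.025 0 0 0 1;.0261 -.0104 0 0 0 0 1;.0261 -.0104 0 0 0 0 1;.0261 -.0104 0 0 0 0 1;.0261 -.0104 0 0 0 0 1;.0261 -.0104 0 0 0 0 1;.0261 -.0104 0 0 0 0 1;.0261 -.0104 0 0 0 0 1")

```text
clock: 5.1
position: [0.484, 0.1836, 0.3272]
tool_rot: [180.0, 0.0, 100.0]
force: [0.4, 0.3, -1.8]
finger_gap: 0.051
finger_force: 15.0
```

Emit:
step_arm(commands=".0261 -.0104 0 0 0 0 1;.0261 -.0104 0 0 0 0 1;.0265 -.0104 0 0 0 0 1;0 0 .02 0 0 0 1;0 0 .025 0 0 0 1;0 0 .025 0 0 0 1;0 0 .02 0 0 0 1;0 0 .01 0 0 0 1;0 0 .005 0 0 0 1;0 0 0 0 0 0 1")

```text
clock: 6.35
position: [0.4403, 0.2551, 0.2221]
tool_rot: [180.0, -0.0, 100.0]
force: [-0.9, -1.0, -1.5]
finger_gap: 0.0516
finger_force: 15.0
```

Run:
```python
from h import *
go(.4405,.255,.2005)
s=ctrl.state();print(s['finger_gap'],s['finger_force'],s['force'])
c=ctrl.capture("top"); d=ctrl.capture("side"); np.savez("top1.npz",**c)
a=cv2.resize(c["pixels"][205:305,300:400],(400,400),interpolation=cv2.INTER_CUBIC)
b=cv2.resize(d["pixels"][160:260,160:260],(400,400),interpolation=cv2.INTER_CUBIC)
cv2.imwrite("pics/s1.png",np.hstack([a,b]))
```

```text
pos [0.4403 0.2551 0.2221] rot [179.99  -0.   100.02] tool shift [-0.0001  0.0001  0.0216] wz -0.0
0.05164457715356479 14.967195417812036 [-0.907177   -1.00759921 -1.51838932]
```

View pics/s1.png

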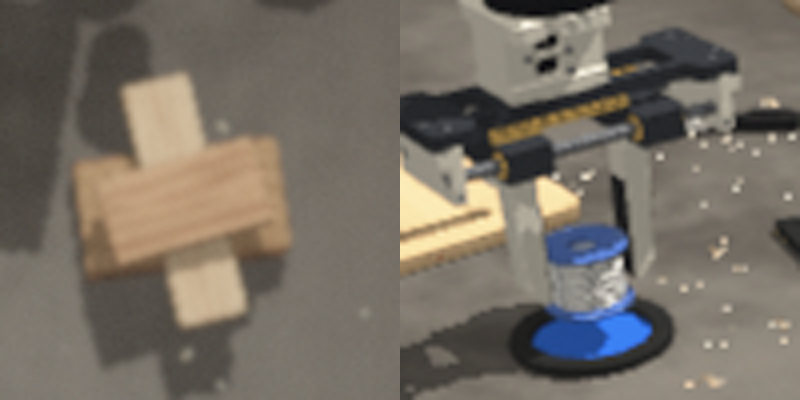

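The spool hangs upright over the blue tray, and the brown block is now exposed, with corners at crop (97,178), (262,135), (272,215) and (120,265).

Emit:
step_arm(commands="0 0 .01 0 0 0 1;0 0 .006 0 0 0 1;0 0 .004 0 0 0 1;0 0 .001 0 0 0 1;0 0 0 0 0 0 1;0 0 0 0 0 0 .4;0 0 0 0 0 0 .3;0 0 0 0 0 0 0;0 0 0 0 0 0 0;0 0 0 0 0 0 0")

```text
clock: 7.7
position: [0.4402, 0.255, 0.2008]
tool_rot: [180.0, -0.0, 100.0]
force: [0.3, -0.4, -0.7]
finger_gap: 0.0898
finger_force: 0.0
```

Emit:
step_arm(commands="0 0 -.01 0 0 0 0;0 0 -.03 0 0 0 0;0 0 -.035 0 0 0 0;0 0 -.035 0 0 0 0;0 0 -.01 0 0 0 0;0 0 0 0 0 0 0;0 0 0 0 0 0 0;0 0 0 0 0 0 0;0 0 0 0 0 0 0;0 0 0 0 0 0 0")

```text
clock: 8.95
position: [0.4401, 0.255, 0.3203]
tool_rot: [-180.0, 0.0, 100.0]
force: [0.2, -0.2, -0.4]
finger_gap: 0.0933
finger_force: 0.0
```

Run:
```python
from h import *
c=dict(np.load("top1.npz"))
q=np.array([(97,178),(262,135),(272,215),(120,265)])/4+[300-.4,205-.4]
r=rect(bp(c,q,.07));print("brown",r,bp(c,q,.07).mean(0))
s=ctrl.state();print(s['finger_gap'],s['finger_force'],s['force'])
c=ctrl.capture("top"); print(blob(c,(95,70,60),(130,255,255),(200,300,270,360),.041)[1])
d=ctrl.capture("side")
a=cv2.resize(c["pixels"][290:370,190:290],(400,320),interpolation=cv2.INTER_CUBIC)
b=cv2.resize(d["pixels"][190:270,160:260],(400,320),interpolation=cv2.INTER_CUBIC)
cv2.imwrite("pics/s2.png",np.hstack([a,b]))
go(r[0]/1e3,r[1]/1e3,.315,r[4])
```

```text
brown (590.7, 15.1, 46.9, 88.6, 103.9) [0.59157956 0.01683481]
0.09334596888898543 0.0 [ 0.15396159 -0.15093057 -0.35801552]
(445.0, 233.8, 40.7, 70.5, 17.6)
pos [0.4402 0.255  0.3206] rot [-179.99    0.    100.03] tool shift [-0.2624  0.1064  0.0056] wz -0.0676
  after turn: [-0.269   0.0885  0.0056]
```

View pics/s2.png

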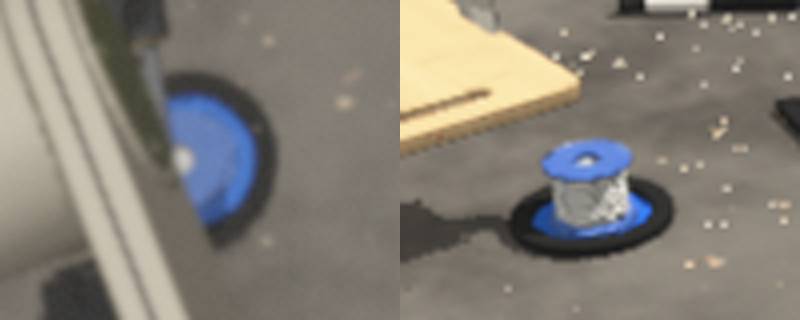

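Spool sits flat and centred in the blue tray (side crop (590,185)). Next is the brown block.

Emit:
step_arm(commands="-.0328 .0133 0 0 0 0 0;-.0328 .0133 0 0 0 0 0;-.0328 .0133 0 0 0 0 0;-.0328 .0133 0 0 0 0 0;-.0328 .0133 0 0 0 0 0;-.0328 .0133 0 0 0 0 0;-.0328 .0133 0 0 0 0 0;-.0325 .0133 0 0 0 0 0;0 0 .01 0 0 -.034 0;0 0 .01 0 0 -.034 0")

```text
clock: 10.3
position: [0.5903, 0.0157, 0.2998]
tool_rot: [-180.0, -0.0, 104.0]
force: [0.3, 0.3, -0.1]
finger_gap: 0.0929
finger_force: 0.0
```

Emit:
step_arm(commands="0 0 .02 0 0 0 0;0 0 .02 0 0 0 0;0 0 .01 0 0 0 0;0 0 .0045 0 0 0 0;0 0 0 0 0 0 0;0 0 0 0 0 0 .35;0 0 0 0 0 0 .45;0 0 0 0 0 0 1;0 0 0 0 0 0 1;0 0 0 0 0 0 1", newtons=20)

```text
clock: 11.55
position: [0.5906, 0.0154, 0.2463]
tool_rot: [180.0, 0.0, 103.9]
force: [-0.2, 0.7, 0.4]
finger_gap: 0.0473
finger_force: 0.0
```

```bash
python3 -c "
from h import *
go(.4545,-.2325,.315,77)
s=ctrl.state();print(s['finger_gap'],s['finger_force'],s['force'])"
```

```text
pos [0.5906 0.0154 0.2463] rot [180.     0.   103.92] tool shift [-0.2079 -0.1918 -0.0687] wz 0.4699
  after turn: [-0.2722 -0.0768 -0.0687]
0.047278113653594696 0.0 [-0.22779524  0.67062105  0.35497894]
```

Emit:
step_arm(commands="0 0 0 0 0 0 1;0 0 0 0 0 0 1;0 0 0 0 0 0 1;0 0 -.008 0 0 0 1;0 0 -.02 0 0 0 1;0 0 -.02 0 0 0 1;0 0 -.012 0 0 0 1;0 0 0 0 0 0 1;-.02 -.0184 0 0 0 0 1;-.0209 -.0193 0 0 0 0 1")

```text
clock: 12.8
position: [0.5632, -0.0336, 0.3054]
tool_rot: [-179.9, -0.0, 104.0]
force: [-0.1, 0.6, -0.6]
finger_gap: 0.0447
finger_force: 19.9
```

```bash
python3 -c "
from h import *
go(.4545,-.2325,.21,77)
s=ctrl.state();print(s['finger_gap'],s['finger_force'],s['force'])"
```

```text
pos [ 0.5632 -0.0336  0.3054] rot [-1.7993e+02 -2.0000e-02  1.0398e+02] tool shift [-0.1668 -0.1536  0.0954] wz 0.4708
  after turn: [-0.2183 -0.0612  0.0954]
0.04470305192509626 19.934206008911133 [-0.1132783   0.64719549 -0.58376392]
```

Emit:
step_arm(commands="-.0238 -.0219 0 0 0 0 1;-.0238 -.0219 0 0 0 0 1;-.0238 -.0219 0 0 0 0 1;-.0238 -.0219 0 0 0 0 1;-.0238 -.022 0 0 0 0 1;-.0238 -.022 0 0 0 0 1;-.024 -.022 0 0 0 0 1;0 0 .01 0 0 .157 1;0 0 .01 0 0 .157 1;0 0 .01 0 0 .157 1")

```text
clock: 14.05
position: [0.4545, -0.2322, 0.2752]
tool_rot: [-179.9, -0.0, 76.6]
force: [0.2, 0.1, -0.7]
finger_gap: 0.045
finger_force: 19.9
```

Run:
```python
from h import *
go(.4545,-.2325,.1975,77)
s=ctrl.state();print(s['finger_gap'],s['finger_force'],s['force'])
c=ctrl.capture("top"); d=ctrl.capture("side"); np.savez("top2.npz",**c)
a=cv2.resize(c["pixels"][205:305,300:400],(400,400),interpolation=cv2.INTER_CUBIC)
b=cv2.resize(d["pixels"][270:400,240:370],(400,400),interpolation=cv2.INTER_CUBIC)
cv2.imwrite("pics/s3.png",np.hstack([a,b]))
```

```text
pos [ 0.4545 -0.2322  0.2752] rot [-1.7993e+02 -3.0000e-02  7.6610e+01] tool shift [-0.0003  0.0001  0.0777] wz -0.0067
  after turn: [-0.0003  0.0001  0.0777]
0.045007809817506406 19.928196966648102 [ 0.22289176  0.14812864 -0.68708228]
```

View pics/s3.png

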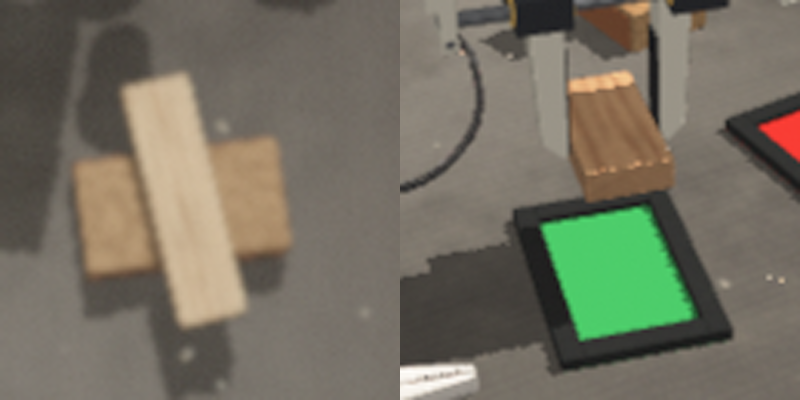

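The brown block is over the green tray and lined up with it. The strip is untouched, with corners at crop (122,86), (187,72), (245,308) and (183,327).

Emit:
step_arm(commands="0 0 .02 0 0 0 1;0 0 .02 0 0 0 1;0 0 .015 0 0 0 1;0 0 .01 0 0 0 1;0 0 .006 0 0 0 1;0 0 .004 0 0 0 1;0 0 .0027 0 0 0 1;0 0 0 0 0 0 1;0 0 0 0 0 0 .45;0 0 0 0 0 0 0")

```text
clock: 15.4
position: [0.455, -0.2323, 0.1988]
tool_rot: [180.0, 0.0, 76.9]
force: [0.0, 0.4, -1.0]
finger_gap: 0.0572
finger_force: 0.0
```

Emit:
step_arm(commands="0 0 0 0 0 0 0;0 0 0 0 0 0 0;0 0 -.01 0 0 0 0;0 0 -.03 0 0 0 0;0 0 -.03 0 0 0 0;0 0 -.03 0 0 0 0;0 0 0 0 0 0 0;.026 .02 0 0 0 0 0;.026 .02 0 0 0 0 0;.026 .02 0 0 0 0 0")

```text
clock: 16.65
position: [0.5313, -0.1691, 0.2975]
tool_rot: [-179.9, -0.0, 76.9]
force: [0.3, 0.1, 0.2]
finger_gap: 0.0933
finger_force: 0.0
```

Run:
```python
from h import *
c=dict(np.load("top2.npz"))
q=np.array([(122,86),(187,72),(245,308),(183,327)])/4+[300-.4,205-.4]
r=rect(bp(c,q,.052));print("strip",r)
q=np.array([(74,165),(275,138),(291,247),(88,276)])/4+[300-.4,205-.4]
print("sand",rect(bp(c,q,.031)))
c=ctrl.capture("top"); d=ctrl.capture("side")
a=cv2.resize(c["pixels"][280:360,425:525],(400,320),interpolation=cv2.INTER_CUBIC)
b=cv2.resize(d["pixels"][320:400,260:360],(400,320),interpolation=cv2.INTER_CUBIC)
cv2.imwrite("pics/s4.png",np.hstack([a,b]))
go(r[0]/1e3,r[1]/1e3,.28,r[4])
```

```text
strip (594.2, 18.0, 35.2, 131.4, 13.1)
sand (591.9, 19.3, 60.1, 109.1, 96.8)
pos [ 0.5322 -0.1679  0.2976] rot [-1.7997e+02 -6.0000e-02  7.7070e+01] tool shift [0.1951 0.0188 0.0176] wz 1.1164
  after turn: [ 0.1025 -0.167   0.0176]
```

View pics/s4.png

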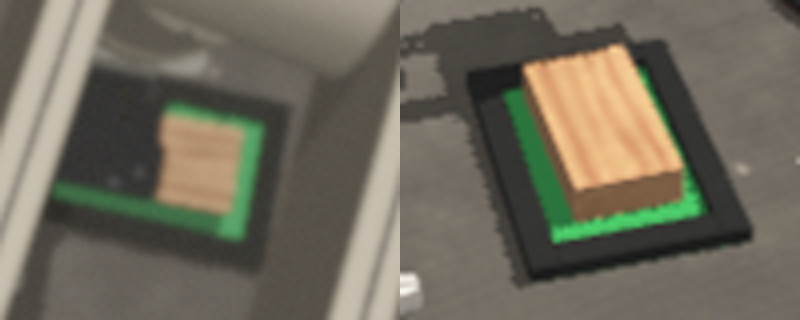

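Run:
```python
from h import *
s=dict(np.load("side.npz"))
q=np.array([(123,68),(222,45),(283,168),(175,192)])/4+[260-.4,320-.4]
print(rect(bp(s,q,.021)))
```

```text
(454.4, -229.5, 44.2, 85.9, 78.1)
```

Emit:
step_arm(commands=".039 .0038 0 0 0 0 0;.039 .0038 0 0 0 0 0;.039 .0038 0 0 0 0 0;.039 .0038 0 0 0 0 0;.0388 .0036 0 0 0 0 0;0 0 0 0 0 .16 0;0 0 0 0 0 .16 0;0 0 0 0 0 .16 0;0 0 0 0 0 .16 0;0 0 0 0 0 .16 0")

```text
clock: 18.0
position: [0.5927, 0.015, 0.2975]
tool_rot: [-180.0, 0.1, 30.8]
force: [-0.4, 1.1, -0.6]
finger_gap: 0.0929
finger_force: 0.0
```

Emit:
step_arm(commands="0 0 .01 0 0 .16 0;0 0 .02 0 0 .156 0;0 0 .02 0 0 0 0;0 0 .015 0 0 0 0;0 0 .005 0 0 0 0;0 0 .003 0 0 0 .4;0 0 0 0 0 0 .5;0 0 0 0 0 0 1;0 0 0 0 0 0 1;0 0 0 0 0 0 1")

```text
clock: 19.25
position: [0.5934, 0.0158, 0.2258]
tool_rot: [180.0, -0.0, 13.0]
force: [0.4, 0.8, -0.5]
finger_gap: 0.0476
finger_force: 0.0
```

Emit:
step_arm(commands="0 0 0 0 0 0 1;0 0 0 0 0 0 1;0 0 0 0 0 0 1;0 0 0 0 0 0 1;0 0 0 0 0 0 1;0 0 -.005 0 0 0 1;0 0 -.015 0 0 0 1;0 0 -.02 0 0 0 1;0 0 -.02 0 0 0 1;0 0 0 0 0 0 1")

```text
clock: 20.5
position: [0.5945, 0.0156, 0.2891]
tool_rot: [179.9, -0.3, 13.0]
force: [1.2, 0.4, -0.4]
finger_gap: 0.0346
finger_force: 20.0
```

```bash
python3 -c "
from h import *
go(.628,.2595,.197,87)
s=ctrl.state();print(s['finger_gap'],s['finger_force'],s['force'])"
```

```text
pos [0.5945 0.0156 0.2891] rot [179.91  -0.31  12.99] tool shift [ 0.0875 -0.2301  0.0921] wz -1.2917
  after turn: [0.2453 0.0207 0.0921]
0.034587300632617946 19.99983161687851 [ 1.18935707  0.37997437 -0.36345271]
```

Emit:
step_arm(commands=".0125 -.0329 0 0 0 0 1;.0125 -.0329 0 0 0 0 1;.0125 -.0329 0 0 0 0 1;.0125 -.0329 0 0 0 0 1;.0125 -.0329 0 0 0 0 1;.0125 -.0329 0 0 0 0 1;.0125 -.0327 0 0 0 0 1;0 0 0 0 0 -.161 1;0 0 0 0 0 -.161 1;0 0 0 0 0 -.161 1")

```text
clock: 21.75
position: [0.6266, 0.2598, 0.2847]
tool_rot: [-180.0, 0.1, 41.0]
force: [-0.4, 0.4, -0.1]
finger_gap: 0.0346
finger_force: 20.0
```

Emit:
step_arm(commands="0 0 0 0 0 -.161 1;0 0 0 0 0 -.162 1;0 0 0 0 0 -.162 1;0 0 0 0 0 -.162 1;0 0 0 0 0 -.162 1;0 0 .015 0 0 0 1;0 0 .02 0 0 0 1;0 0 .015 0 0 0 1;0 0 0 0 0 0 1;0 0 0 0 0 0 1")

```text
clock: 23.0
position: [0.627, 0.2597, 0.2357]
tool_rot: [180.0, -0.0, 87.0]
force: [0.3, -0.3, 0.5]
finger_gap: 0.0347
finger_force: 20.0
```

Run:
```python
from h import *
go(.628,.2595,.198,87)
s=ctrl.state();print(s['finger_gap'],s['finger_force'],s['force'])
c=ctrl.capture("top"); d=ctrl.capture("side"); np.savez("top3.npz",**c)
a=cv2.resize(c["pixels"][205:305,300:400],(400,400),interpolation=cv2.INTER_CUBIC)
b=cv2.resize(d["pixels"][170:260,230:320],(400,400),interpolation=cv2.INTER_CUBIC)
cv2.imwrite("pics/s5.png",np.hstack([a,b]))
```

```text
pos [0.627  0.2597 0.2357] rot [179.99  -0.    86.99] tool shift [-0.0001  0.001   0.0377] wz -0.0001
  after turn: [-0.0001  0.001   0.0377]
0.03469701269423073 19.999918341636658 [ 0.27251779 -0.25466677  0.46636993]
```

View pics/s5.png

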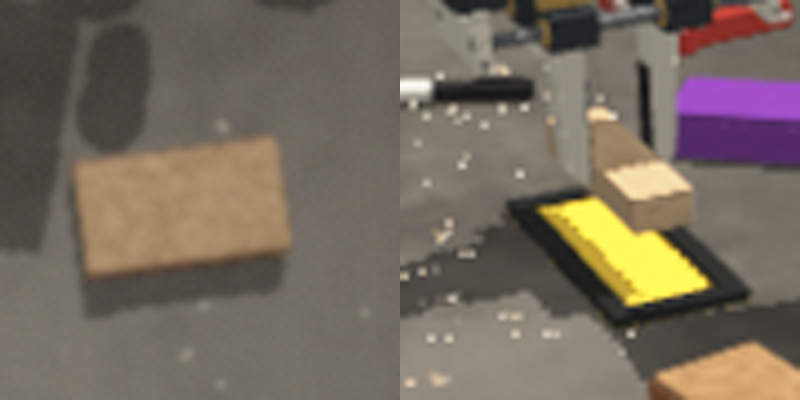

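Emit:
step_arm(commands="0 .001 .01 0 0 0 1;0 0 .012 0 0 0 1;0 0 .007 0 0 0 1;0 0 .005 0 0 0 1;0 0 .003 0 0 0 1;0 0 .001 0 0 0 1;0 0 0 0 0 0 1;0 0 0 0 0 0 .55;0 0 0 0 0 0 .4;0 0 0 0 0 0 0")

```text
clock: 24.35
position: [0.6278, 0.2596, 0.1974]
tool_rot: [180.0, -0.0, 87.0]
force: [-0.3, 0.3, -0.2]
finger_gap: 0.0576
finger_force: 0.0
```

Emit:
step_arm(commands="0 0 0 0 0 0 0;0 0 0 0 0 0 0;0 0 -.01 0 0 0 0;0 0 -.03 0 0 0 0;0 0 -.03 0 0 0 0;0 0 -.02 0 0 0 0;0 0 0 0 0 0 0;-.025 0 0 0 0 0 0;-.03 0 0 0 0 0 0;-.03 0 0 0 0 0 0")

```text
clock: 25.6
position: [0.6225, 0.1726, 0.2853]
tool_rot: [-179.8, 0.1, 87.0]
force: [0.7, 0.2, -0.2]
finger_gap: 0.0928
finger_force: 0.0
```

Run:
```python
from h import *
d=ctrl.capture("side");np.savez("side4.npz",**d)
b=cv2.resize(d["pixels"][190:265,240:340],(800,600),interpolation=cv2.INTER_CUBIC)
cv2.imwrite("pics/s6.png",b)
c=dict(np.load("top3.npz"))
q=np.array([(75,163),(275,138),(290,247),(89,277)])/4+[300-.4,205-.4]
print("sand",rect(bp(c,q,.031)))
go(.592,.019,.25,96.8)
```

```text
sand (591.7, 19.0, 61.7, 108.1, 96.2)
pos [0.6228 0.1692 0.2853] rot [-179.81    0.18   86.9 ] tool shift [-0.1517 -0.0226  0.0353] wz -0.1727
  after turn: [-0.1455 -0.0483  0.0353]
```

View pics/s6.png

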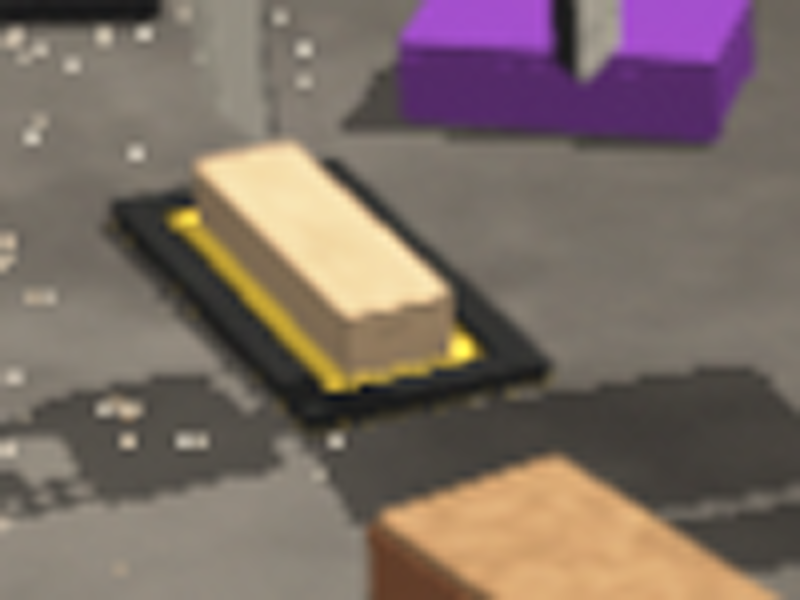

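The strip lies flat in the yellow tray, with its corners visible at (195,165), (290,145), (450,295) and (345,320). The sanding block is next.

Emit:
step_arm(commands="-.03 -.0045 0 0 0 0 0;-.03 -.0045 0 0 0 0 0;-.031 -.0045 0 0 0 0 0;-.031 -.0045 0 0 0 0 0;-.03 -.0045 0 0 0 0 0;0 0 .015 0 0 -.084 0;0 0 .02 0 0 -.084 0;0 0 .02 0 0 0 0;0 0 0 0 0 0 0;0 0 0 0 0 0 0")

```text
clock: 26.9
position: [0.5931, 0.024, 0.2326]
tool_rot: [-180.0, 0.0, 96.6]
force: [0.4, -0.5, 0.0]
finger_gap: 0.0927
finger_force: 0.0
```

```bash
python3 -c "
from h import *
go(.592,.019,.1965,96.5)"
```

```text
pos [0.5931 0.024  0.2326] rot [-179.99    0.     96.59] tool shift [-0.0048 -0.0016  0.0361] wz 0.0015
  after turn: [-0.0048 -0.0016  0.0361]
```

Emit:
step_arm(commands="-.0048 -.0016 .01 0 0 0 0;0 0 .015 0 0 0 0;0 0 .008 0 0 0 0;0 0 .003 0 0 0 0;0 0 0 0 0 0 .2;0 0 0 0 0 0 .3;0 0 0 0 0 0 1;0 0 0 0 0 0 1;0 0 0 0 0 0 1;0 0 0 0 0 0 1", newtons=25)

```text
clock: 28.15
position: [0.5922, 0.0191, 0.1969]
tool_rot: [180.0, 0.0, 96.6]
force: [-2.2, -0.4, 2.7]
finger_gap: 0.06
finger_force: 25.0
```

Emit:
step_arm(commands="0 0 0 0 0 0 1;0 0 0 0 0 0 1;0 0 -.003 0 0 0 1;0 0 -.015 0 0 0 1;0 0 -.02 0 0 0 1;0 0 -.02 0 0 0 1;0 0 -.01 0 0 0 1;0 0 0 0 0 0 1;0 0 0 0 0 0 1;0 0 0 0 0 0 1")

```text
clock: 29.4
position: [0.5916, 0.0191, 0.2635]
tool_rot: [-179.9, -0.0, 96.6]
force: [0.5, 0.3, -1.4]
finger_gap: 0.06
finger_force: 25.0
```

```bash
python3 -c "
from h import *
go(.6325,-.217,.1995,92.9)
s=ctrl.state();print(s['finger_gap'],s['finger_force'],s['force'])"
```

```text
pos [0.5916 0.0191 0.2635] rot [-1.799e+02 -2.000e-02  9.665e+01] tool shift [-0.2393  0.0133  0.064 ] wz 0.0654
  after turn: [-0.2379  0.0289  0.064 ]
0.06003813898779665 24.999238550662994 [ 0.54795124  0.26872362 -1.40569752]
```

Emit:
step_arm(commands="-.0342 .0019 0 0 0 0 1;-.0342 .0019 0 0 0 0 1;-.0342 .0019 0 0 0 0 1;-.0342 .0019 0 0 0 0 1;-.0342 .0019 0 0 0 0 1;-.0342 .0019 0 0 0 0 1;-.0341 .0019 0 0 0 0 1;0 0 .01 0 0 .065 1;0 0 .015 0 0 0 1;0 0 0 0 0 0 1")

```text
clock: 30.65
position: [0.6319, -0.2162, 0.2366]
tool_rot: [-179.8, -0.1, 93.0]
force: [0.4, 0.7, -0.9]
finger_gap: 0.0596
finger_force: 25.0
```

Run:
```python
from h import *
go(.6325,-.217,.1995,92.9)
d=ctrl.capture("side")
cv2.imwrite("pics/s7.png",cv2.resize(d["pixels"][240:370,310:470],(800,600),interpolation=cv2.INTER_CUBIC))
```

```text
pos [ 0.6319 -0.2162  0.2366] rot [-1.7975e+02 -1.3000e-01  9.3020e+01] tool shift [-0.0008  0.0006  0.0371] wz 0.0021
  after turn: [-0.0008  0.0006  0.0371]
```

View pics/s7.png

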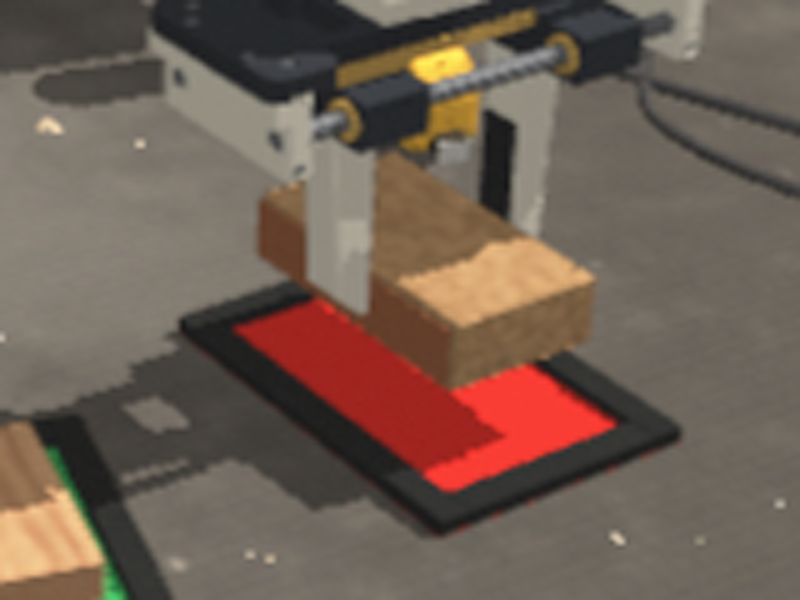

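The block is level above the red tray and lined up with it.

Emit:
step_arm(commands="0 0 .012 0 0 0 1;0 0 .012 0 0 0 1;0 0 .006 0 0 0 1;0 0 .004 0 0 0 1;0 0 .0025 0 0 0 1;0 0 .001 0 0 0 1;0 0 0 0 0 0 1;0 0 0 0 0 0 .3;0 0 0 0 0 0 .2;0 0 0 0 0 0 0")

```text
clock: 31.95
position: [0.633, -0.2171, 0.2023]
tool_rot: [180.0, 0.0, 92.9]
force: [-0.1, -0.1, 0.6]
finger_gap: 0.0801
finger_force: 0.0
```

Emit:
step_arm(commands="0 0 0 0 0 0 0;0 0 0 0 0 0 0;0 0 -.01 0 0 0 0;0 0 -.03 0 0 0 0;0 0 -.03 0 0 0 0;0 0 -.03 0 0 0 0;.03 0 -.02 0 0 0 0;.04 0 0 0 0 0 0;.04 0 0 0 0 0 0;.04 0 0 0 0 0 0")

```text
clock: 33.2
position: [0.6252, -0.0661, 0.3232]
tool_rot: [179.9, 0.0, 92.9]
force: [0.3, 0.4, 0.1]
finger_gap: 0.0929
finger_force: 0.0
```

Emit:
step_arm(commands=".04 0 0 0 0 0 0;.04 0 0 0 0 0 0;.03 0 0 0 0 0 0;0 0 0 0 0 0 0;0 0 0 0 0 0 0;0 0 0 0 0 0 0;0 0 0 0 0 0 0;0 0 0 0 0 0 0;0 0 0 0 0 0 0;0 0 0 0 0 0 0")

```text
clock: 34.45
position: [0.6197, 0.0425, 0.322]
tool_rot: [-180.0, -0.0, 92.9]
force: [0.3, -0.3, -1.1]
finger_gap: 0.0932
finger_force: 0.0
```

Run:
```python
from h import *
d=ctrl.capture("side");print(ctrl.state()["position"])
cv2.imwrite("pics/s8.png",cv2.resize(d["pixels"][160:400,150:470],(800,600),interpolation=cv2.INTER_CUBIC))
```

```text
[0.61967402 0.04258693 0.3220343 ]
```

View pics/s8.png

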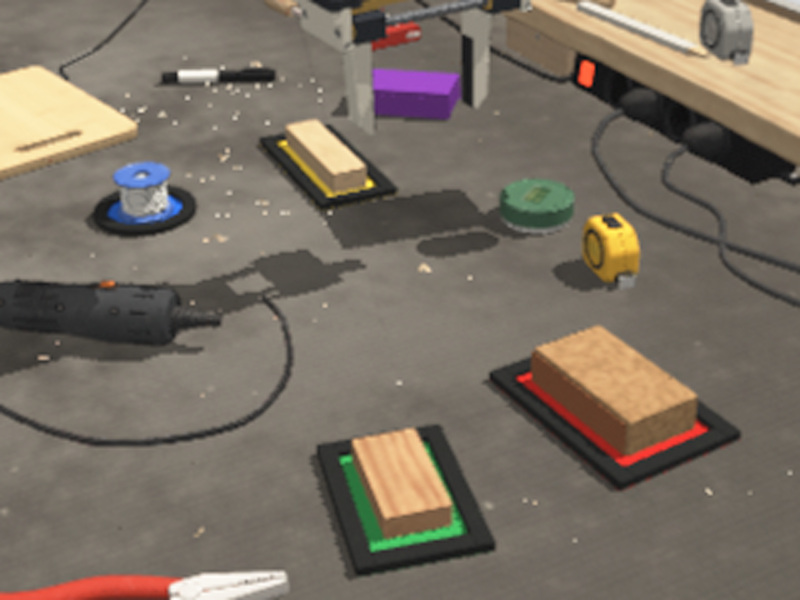

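All four are in their trays: spool (142,200), brown block (400,485), strip (327,160), sanding block (615,390). The tin and the tape measure haven't moved.

Run:
```python
from h import *
d=dict(np.load("side.npz"))
f=lambda l:np.array(l)/2.5+[150-.3,160-.3]
print(rect(bp(d,f([(531,350),(600,326),(695,396),(627,422)]),.034)), rect(bp(d,f([(285,127),(322,119),(367,167),(335,177)]),.025)),bp(d,f([(142,176)]),.041))
print(ctrl.hand_in())
```

```text
(628.3, -219.1, 62.1, 106.6, 91.9) (629.0, 253.8, 41.2, 134.9, 87.1) [[0.43895905 0.2498756 ]]
the job is handed in; nothing more can be done
None
```

I set the spool, brown block, pale strip and sanding block flat in their own trays, about 6 mm or less off centre by my image measurements, and handed the job in after about 34 s; the tin and tape measure stayed put, and no verdict was returned.

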